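# Canisters back on their ant saucers, in order of height

### The job

The bench has been wiped down: put the four steel canisters back on the board, each standing in the middle of its own saucer (the saucers keep the ants out), lined up by height with the shortest next to the stone cobek and each one taller than the last as the row leads away from it. The canisters are full, so keep them upright and set them down gently rather than dropping them, and do not knock over the glass tumbler.

Things in the scene. Friction and masses are not known exactly. Their poses are not given: they have to be found in the camera images.
- canister_1: the shortest of four lidded stainless steel canisters, a plain upright cylinder 46 mm across and 64 mm tall in all; the top 10 mm of that is a black knob 16 mm across in the middle of the flat lid, so the straight wall, good to grip anywhere, ends 54 mm up. Loose, full, 0.1 to 0.6 kg. Origin: centre of its underside, z up
- canister_2: the second shortest of four lidded stainless steel canisters, a plain upright cylinder 50 mm across and 88 mm tall in all; the top 10 mm of that is a black knob 16 mm across in the middle of the flat lid, so the straight wall, good to grip anywhere, ends 78 mm up. Loose, full, 0.1 to 0.6 kg. Origin: centre of its underside, z up
- canister_3: the second tallest of four lidded stainless steel canisters, a plain upright cylinder 54 mm across and 114 mm tall in all; the top 10 mm of that is a black knob 16 mm across in the middle of the flat lid, so the straight wall, good to grip anywhere, ends 104 mm up. Loose, full, 0.1 to 0.6 kg. Origin: centre of its underside, z up
- canister_4: the tallest of four lidded stainless steel canisters, a plain upright cylinder 58 mm across and 142 mm tall in all; the top 10 mm of that is a black knob 16 mm across in the middle of the flat lid, so the straight wall, good to grip anywhere, ends 132 mm up. Loose, full, 0.1 to 0.6 kg. Origin: centre of its underside, z up
- saucer_a: one of four like white ceramic saucers that stand in a straight row, about 118 mm apart, on a low wooden board (490 x 120 mm, its top 30 mm above the bench). Round, 110 mm across the rim and 12 mm high; inside, a flat floor about 90 mm across, 4 mm above its underside. It does not shift. Which letter is where in the row varies. Origin: centre of its underside, z up
- saucer_b: one of four like white ceramic saucers that stand in a straight row, about 118 mm apart, on a low wooden board (490 x 120 mm, its top 30 mm above the bench). Round, 110 mm across the rim and 12 mm high; inside, a flat floor about 90 mm across, 4 mm above its underside. It does not shift. Which letter is where in the row varies. Origin: centre of its underside, z up
- saucer_c: one of four like white ceramic saucers that stand in a straight row, about 118 mm apart, on a low wooden board (490 x 120 mm, its top 30 mm above the bench). Round, 110 mm across the rim and 12 mm high; inside, a flat floor about 90 mm across, 4 mm above its underside. It does not shift. Which letter is where in the row varies. Origin: centre of its underside, z up
- saucer_d: one of four like white ceramic saucers that stand in a straight row, about 118 mm apart, on a low wooden board (490 x 120 mm, its top 30 mm above the bench). Round, 110 mm across the rim and 12 mm high; inside, a flat floor about 90 mm across, 4 mm above its underside. It does not shift. Which letter is where in the row varies. Origin: centre of its underside, z up
- cobek: black basalt cobek (mortar), a round bowl 196 mm across and 50 mm high with its stubby pestle lying in it (up to 105 mm high); it stands on the bench beyond one end of the board, in line with the row, at either the left or the right end (a red strainer is at the other end). It does not shift. Origin: centre of its underside
- tumbler: clear glass tumbler, empty, upright and loose on the bench among the canisters, 66 mm across at the mouth, 52 mm at the foot, 110 mm tall. Origin: centre of its underside, z up
Mind the look-alikes: they are no part of the job. Leave any brown or green look-alike of the canister_1 alone.

How it is judged:
At the end, for the whole second after the job is handed in: All four canisters stand upright (within 0.08 rad), released and at rest, one on the floor of each saucer and within 15 mm of its middle; counted from the cobek the row runs shortest, second shortest, second tallest, tallest. The tumbler is upright (((horizontal distance between canister_1 and saucer_a below 0.015 m and z of canister_1 in the frame of saucer_a between 0.001 and 0.008 m) or (horizontal distance between canister_1 and saucer_b below 0.015 m and z of canister_1 in the frame of saucer_b between 0.001 and 0.008 m) or (horizontal distance between canister_1 and saucer_c below 0.015 m and z of canister_1 in the frame of saucer_c between 0.001 and 0.008 m) or (horizontal distance between canister_1 and saucer_d below 0.015 m and z of canister_1 in the frame of saucer_d between 0.001 and 0.008 m)) and horizontal distance between canister_1 and cobek between 0.128 and 0.238 m and angle between each of canister_1, canister_2, canister_3, canister_4's own z axis and vertical below 0.08 rad and linear speed of each of canister_1, canister_2, canister_3, canister_4 below 0.02 m/s and angular speed of each of canister_1, canister_2, canister_3, canister_4 below 0.2 rad/s and ((horizontal distance between canister_2 and saucer_a below 0.015 m and z of canister_2 in the frame of saucer_a between 0.001 and 0.008 m) or (horizontal distance between canister_2 and saucer_b below 0.015 m and z of canister_2 in the frame of saucer_b between 0.001 and 0.008 m) or (horizontal distance between canister_2 and saucer_c below 0.015 m and z of canister_2 in the frame of saucer_c between 0.001 and 0.008 m) or (horizontal distance between canister_2 and saucer_d below 0.015 m and z of canister_2 in the frame of saucer_d between 0.001 and 0.008 m)) and horizontal distance between canister_2 and cobek between 0.246 and 0.356 m and ((horizontal distance between canister_3 and saucer_a below 0.015 m and z of canister_3 in the frame of saucer_a between 0.001 and 0.008 m) or (horizontal distance between canister_3 and saucer_b below 0.015 m and z of canister_3 in the frame of saucer_b between 0.001 and 0.008 m) or (horizontal distance between canister_3 and saucer_c below 0.015 m and z of canister_3 in the frame of saucer_c between 0.001 and 0.008 m) or (horizontal distance between canister_3 and saucer_d below 0.015 m and z of canister_3 in the frame of saucer_d between 0.001 and 0.008 m)) and horizontal distance between canister_3 and cobek between 0.364 and 0.474 m and ((horizontal distance between canister_4 and saucer_a below 0.015 m and z of canister_4 in the frame of saucer_a between 0.001 and 0.008 m) or (horizontal distance between canister_4 and saucer_b below 0.015 m and z of canister_4 in the frame of saucer_b between 0.001 and 0.008 m) or (horizontal distance between canister_4 and saucer_c below 0.015 m and z of canister_4 in the frame of saucer_c between 0.001 and 0.008 m) or (horizontal distance between canister_4 and saucer_d below 0.015 m and z of canister_4 in the frame of saucer_d between 0.001 and 0.008 m)) and horizontal distance between canister_4 and cobek between 0.482 and 0.592 m and angle between tumbler's own z axis and vertical below 0.1 rad); the robot touches nothing.
It fails at once if a canister is tipped more than 35 degrees (angle between any of canister_1, canister_2, canister_3, canister_4's own z axis and vertical above 0.61 rad).
It fails at once if the glass tumbler is knocked over (angle between tumbler's own z axis and vertical above 0.5 rad).
It fails at once if a canister is dropped or slammed into a saucer (faster than 0.5 m/s within 16 mm of its floor) ((horizontal distance between canister_1 and saucer_a below 0.05 m and z of canister_1 in the frame of saucer_a below 0.02 m and linear speed of canister_1 above 0.5 m/s) or (horizontal distance between canister_1 and saucer_b below 0.05 m and z of canister_1 in the frame of saucer_b below 0.02 m and linear speed of canister_1 above 0.5 m/s) or (horizontal distance between canister_1 and saucer_c below 0.05 m and z of canister_1 in the frame of saucer_c below 0.02 m and linear speed of canister_1 above 0.5 m/s) or (horizontal distance between canister_1 and saucer_d below 0.05 m and z of canister_1 in the frame of saucer_d below 0.02 m and linear speed of canister_1 above 0.5 m/s) or (horizontal distance between canister_2 and saucer_a below 0.05 m and z of canister_2 in the frame of saucer_a below 0.02 m and linear speed of canister_2 above 0.5 m/s) or (horizontal distance between canister_2 and saucer_b below 0.05 m and z of canister_2 in the frame of saucer_b below 0.02 m and linear speed of canister_2 above 0.5 m/s) or (horizontal distance between canister_2 and saucer_c below 0.05 m and z of canister_2 in the frame of saucer_c below 0.02 m and linear speed of canister_2 above 0.5 m/s) or (horizontal distance between canister_2 and saucer_d below 0.05 m and z of canister_2 in the frame of saucer_d below 0.02 m and linear speed of canister_2 above 0.5 m/s) or (horizontal distance between canister_3 and saucer_a below 0.05 m and z of canister_3 in the frame of saucer_a below 0.02 m and linear speed of canister_3 above 0.5 m/s) or (horizontal distance between canister_3 and saucer_b below 0.05 m and z of canister_3 in the frame of saucer_b below 0.02 m and linear speed of canister_3 above 0.5 m/s) or (horizontal distance between canister_3 and saucer_c below 0.05 m and z of canister_3 in the frame of saucer_c below 0.02 m and linear speed of canister_3 above 0.5 m/s) or (horizontal distance between canister_3 and saucer_d below 0.05 m and z of canister_3 in the frame of saucer_d below 0.02 m and linear speed of canister_3 above 0.5 m/s) or (horizontal distance between canister_4 and saucer_a below 0.05 m and z of canister_4 in the frame of saucer_a below 0.02 m and linear speed of canister_4 above 0.5 m/s) or (horizontal distance between canister_4 and saucer_b below 0.05 m and z of canister_4 in the frame of saucer_b below 0.02 m and linear speed of canister_4 above 0.5 m/s) or (horizontal distance between canister_4 and saucer_c below 0.05 m and z of canister_4 in the frame of saucer_c below 0.02 m and linear speed of canister_4 above 0.5 m/s) or (horizontal distance between canister_4 and saucer_d below 0.05 m and z of canister_4 in the frame of saucer_d below 0.02 m and linear speed of canister_4 above 0.5 m/s)).
It also fails if it takes over 115 s, if anything falls off the work surface, if the arm or the gripper's body presses on something with over 40 N, if the wrist force passes 120 N, or if a joint passes its speed limit or range.

### The arm

A 7-joint arm with a two-finger parallel gripper is mounted at the origin on the work surface. World frame = base frame: x ahead of the robot, y to its left, z up, the work surface at z = 0. Lengths are in m, angles in rad, forces in N, time in s.
With the tool pointing down it reaches from about 0.425 to 0.925 m from the base axis. Payload 6.8 kg.
Tool frame: the origin (TCP) lies at the very end of the fingers, on their centre line; the grasp point (between the pads) lies 19 mm behind it; z points along the fingers, y is the line along which they close (so a half turn about z gives the same grasp; the last joint's range is limited). The gripper opens to 85 mm and grips with 20 to 120 N. Pads are 22 mm wide; open, the fingers measure 114 mm over their backs; the gripper's body (76 mm by 85 mm) begins 54 mm behind the grasp point. The pads swing forward as they close: fully open they stand 13 mm farther back than shut.
Start: joints at [-1.21, 0.477, 0.022, 1.555, -0.011, 1.109, -0.083], TCP at [0.305, 0.602, 0.231] pointing down, gripper open.
Joint ranges: [-2.96, 2.96], [-0.34, 2.1], [-1.41, 1.46], [0.24, 2.44], [-1.37, 4.51], [0.17, 1.92], [-2.96, 2.96]. Speed limits (rad/s): [2.39, 2.39, 3.14, 3.14, 3.14, 3.14, 3.14].

### API

Orientations are given as a unit quaternion [w, x, y, z].
In Python, from station import * gives the robot as it stands.
- The arm moves only by the tool jog_arm, never from a script. Its argument "moves" is one flat list of numbers, 7 for each row, row after row: the shift along the tool's x, y, z normalised to -1 to 1, where 1 is 20 mm, then the turn, a rotation vector about the tool's x, y, z normalised to -1 to 1, where 1 is 4 degrees, then the opening, from 0 (shut) to 1 (fully open). In form: [x, y, z, rx, ry, rz, claw, x, y, z, rx, ry, rz, claw, ...]. A call has exactly 8 rows; each row shifts and turns the commanded pose from where the row before left it, along the tool's axes as they then stand; what a row does not reach is not made up. A row lasts 1/12 s, in which the tool goes at most 41.7 mm and 7.16 degrees, less where a joint would pass 70% of its speed; a pose out of reach is approached as far as the arm can. A call with a number of a shift or a turn outside -1 to 1 is refused whole. A call with a gripper value outside its range is refused whole. The fingers move at their own pace and stop on an object; "grip_force" is the grip in N (left out, the last holds). Time passes only in rows, so rows that do not move let the fingers close, or fill a call up. It gives the time, the measured TCP pose, the force, the opening and the grip force at its end, in the units of the state.
- get_obs(): the state, without advancing time (a new reading comes with each control period).
- read_camera(name): name is "scene" or "side" or "wrist"; returns a dict with "color" (400x640x3 uint8, blue, green, red), "fx", "fy", "cx", "cy" (pixels), "rvec" (rotation vector, rad) and "tvec" (3), from world to camera coordinates, as OpenCV has them. Camera axes: x right, y down, z forward; pixel columns grow to the right and rows downward; lengths in m; the calibration is good to about 2 mm. A picture is of the moment at which its call begins. There is no depth.
- hand_in(): hands the job in; it is judged then, once.
The state is a dict: "t": time; "q": joint angles; "joint_vel": joint speeds; "joint_torque": joint torques, N m; "eef_pos": TCP position; "tool_rot": TCP orientation; "contact_force": force on the tool from outside, world axes, zero at the start; "torque": the same for the moment, N m; "gripper_width": opening from 0.0 (shut) to 1.0 (fully open); "grasp_force": force on a finger pad.
Only numpy, scipy, OpenCV 4.12 (cv2) and the standard library are available. Lean on these libraries where they do the work, as an engineer would, in place of code of your own. Each camera call takes 0.05 s, during which the arm holds its last target. There are 200 camera calls.

## Working session

There is one attempt and no reset: what is moved stays moved. The work goes in short steps, Python scripts to look and compute and a tool call to move; the robot and the scene stay as the last step left them, time stands still between calls to the robot, and variables do not carry over. Pictures are saved under pics/ and viewed, at most 14 in all, crops included, and the job is handed in when it is done.

Besides the shell and the picture viewer there is one more tool, called after ">>>" as name(argument=value, ...), one argument or row to a line, values as JSON. jog_arm: Moves the arm, as the interface text tells. Scaled input: -1 to 1 covers 20 mm each way for a shift and 4 degrees each way for a turn. Its arguments: {"type":"object","properties":{"moves":{"type":"array"},"grip_force":{"type":"number"}},"required":["moves"]}

```bash
ls; mkdir -p pics; python3 - <<'E'
from station import *
import cv2
for n in ["scene","side","wrist"]:
    c=read_camera(n); cv2.imwrite(f"pics/{n}0.png",c["color"]); print(n,[c[k] for k in("fx","fy","cx","cy","rvec","tvec")])
print(get_obs())
E
```

```text
pics
scene [412.89527144445344, 412.89527144445344, 319.46621603311445, 200.38626361068123, array([ 1.16421851,  2.34100609, -0.99131982]), array([ 0.2695794 , -0.2344832 ,  1.50920733])]
side [390.52023657115734, 390.52023657115734, 320.05018433113446, 197.05096649777713, array([ 2.19538855, -0.23720166,  0.13691783]), array([-0.44184314,  0.10516177,  0.98473495])]
wrist [295.32229743988853, 295.32229743988853, 323.2261828758465, 198.7094110092054, array([-2.4662336 , -1.51614237, -0.21289857]), array([-0.67410682, -0.03699699,  0.377727  ])]
{'t': 0.15, 'q': array([-1.21007043,  0.47761789,  0.02234138,  1.55615574, -0.01152048,
        1.10930708, -0.08310306]), 'joint_vel': array([ 0.00370081, -0.00176413,  0.00015688, -0.00385234,  0.00138259,
        0.00117131,  0.00010382]), 'joint_torque': array([ 3.03188914e-03, -5.96931517e+01,  1.61055375e+00, -2.81491381e+01,
        1.27312780e-02,  6.56859716e-03,  2.35778731e-05]), 'eef_pos': array([0.30479299, 0.60178891, 0.23057279]), 'tool_rot': array([-1.21969068e-04,  2.32266632e-01,  9.72651916e-01, -6.69189123e-04]), 'contact_force': array([ 0.17443476, -0.11657829, -1.04538663]), 'torque': array([-0.05580986,  0.01264219,  0.00203594]), 'grasp_force': 0.0, 'gripper_width': 1.002006612604973}
```

View pics/scene0.png

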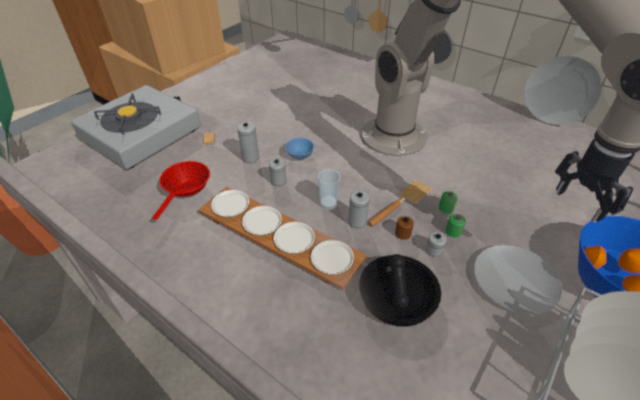

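View pics/side0.png

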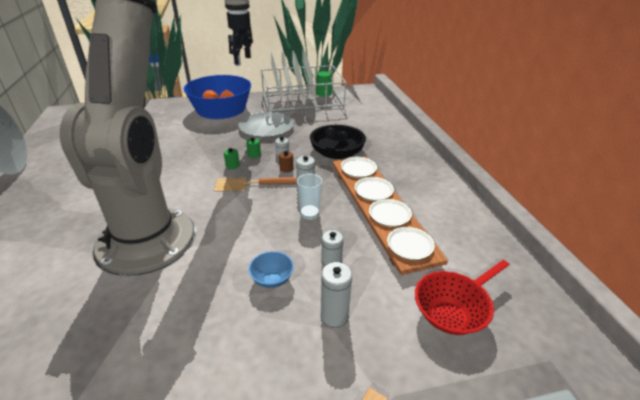

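The scene view shows steel canisters near (248,143), (278,172), (359,210) and (437,244). The look-alikes are brown at (404,227) and green at (448,202) and (456,225). The tumbler is at (329,188), the saucers at (230,203), (262,220), (294,238) and (332,258), the cobek at (400,290) on the right end, and the strainer on the left. The side view shows the same canisters with knobs near (337,271), (333,237), (306,159) and (282,141). Next I'll measure the knobs across both views, plus the saucers.

```bash
cat > h.py <<'E'
import cv2, numpy as np
from station import *
def cam(n,f=None):
    c=read_camera(n); c["K"]=np.array([[c["fx"],0,c["cx"]],[0,c["fy"],c["cy"]],[0,0,1.]])
    c["R"]=cv2.Rodrigues(np.array(c["rvec"],float))[0]; c["t"]=np.array(c["tvec"],float).reshape(3)
    c["P"]=c["K"]@np.c_[c["R"],c["t"]]
    if f: cv2.imwrite(f,c["color"])
    return c
def plane(c,uv,z):
    d=c["R"].T@np.linalg.inv(c["K"])@np.array([uv[0],uv[1],1.]); o=-c["R"].T@c["t"]
    return o+d*(z-o[2])/d[2]
def tri(a,ua,b,ub):
    X=cv2.triangulatePoints(a["P"],b["P"],np.array(ua,float).reshape(2,1),np.array(ub,float).reshape(2,1)).ravel(); return X[:3]/X[3]
def proj(c,X): p=c["P"]@np.append(X,1.); return p[:2]/p[2]
def dark(c,uv,r=7,th=70):   # weighted centroid of dark blob near uv
    u,v=map(int,uv); g=c["color"].max(2).astype(float)[v-r:v+r+1,u-r:u+r+1]
    w=np.clip(th-g,0,None); n,l,s,ce=cv2.connectedComponentsWithStats((w>0).astype(np.uint8))
    k=min(range(1,n),key=lambda i:np.hypot(*(ce[i]-r))-s[i,4]*.1) ; w=w*(l==k); yy,xx=np.mgrid[:2*r+1,:2*r+1]
    return np.array([u-r+(w*xx).sum()/w.sum(), v-r+(w*yy).sum()/w.sum()]),s[k,4]
E
python3 - <<'E'
from h import *
a=cam("scene");b=cam("side")
for ua,ub in [((246,126),(337,271)),((277,161),(333,237)),((359,196),(306,159)),((437,236),(282,141))]:
    try:
        pa,na=dark(a,ua);pb,nb=dark(b,ub);X=tri(a,pa,b,pb);print(pa.round(1),na,pb.round(1),nb,X.round(4),(proj(a,X)-pa).round(1),(proj(b,X)-pb).round(1))
    except Exception as e: print(e)
for c,roi in((a,(195,180,175,110)),(b,(325,150,125,120))):
    x,y,w,h=roi; im=c["color"][y:y+h,x:x+w]; m=((im.min(2)>140)&(im.max(2).astype(int)-im.min(2)<40)).astype(np.uint8)
    m=cv2.morphologyEx(m,cv2.MORPH_OPEN,np.ones((3,3)))
    cs=[k for k in cv2.findContours(m,0,1)[0] if cv2.contourArea(k)>250]
    for k in cs:
        e=cv2.fitEllipse(cv2.convexHull(k)); p=np.array(e[0])+[x,y]; print(p.round(1),np.round(e[1],1),plane(c,p,.04).round(4))
s=lambda c,x,y,w,h:cv2.resize(c["color"][y:y+h,x:x+w],(w*4,h*4),interpolation=2)
cv2.imwrite("pics/c0.png",np.hstack([s(a,350,180,110,90),s(b,240,130,85,90)]))
cv2.imwrite("pics/c1.png",np.hstack([s(a,230,110,110,120),s(b,280,190,85,120)]))
E
```

```text
[245.1 124.4] 6 [336.5 270.8] 30 [ 0.408  -0.3283  0.1372] [-0.1  0.1] [-0.3 -0.1]
[276.1 161. ] 7 [332.3 234.9] 16 [ 0.4408 -0.1726  0.0832] [-0.2  0.1] [-0.3 -0.1]
[359.3 194.5] 15 [305.2 158.1] 8 [0.4369 0.1291 0.1092] [-0.3  0.2] [-0.3 -0.2]
[437.6 235.8] 16 [281.3 137.9] 10 [0.3995 0.3544 0.0603] [-0.1  0.1] [-0.1 -0.1]
[237.8 269.6] [33.7 35.4] [0.7842 0.     0.04  ]
[332.  256.3] [34.  41.9] [0.6082 0.1637 0.04  ]
[278.6 228.4] [41.  74.2] [ 0.6182 -0.0098  0.04  ]
[327.  190.9] [18.3 32.9] [0.4166 0.0064 0.04  ]
[227.2 194.1] [41.6 45.6] [ 0.6074 -0.223   0.04  ]
[304.2 100.7] [ 31.1 158.1] [0.5425 0.6964 0.04  ]
[419.5 205.7] [104.9 173.3] [ 0.7109 -0.0618  0.04  ]
```

View pics/c0.png

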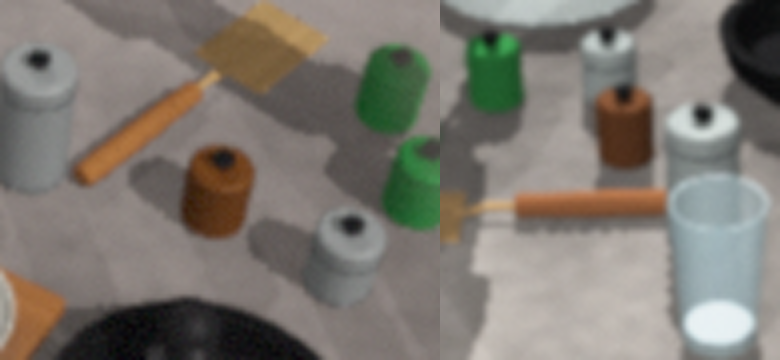

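View pics/c1.png

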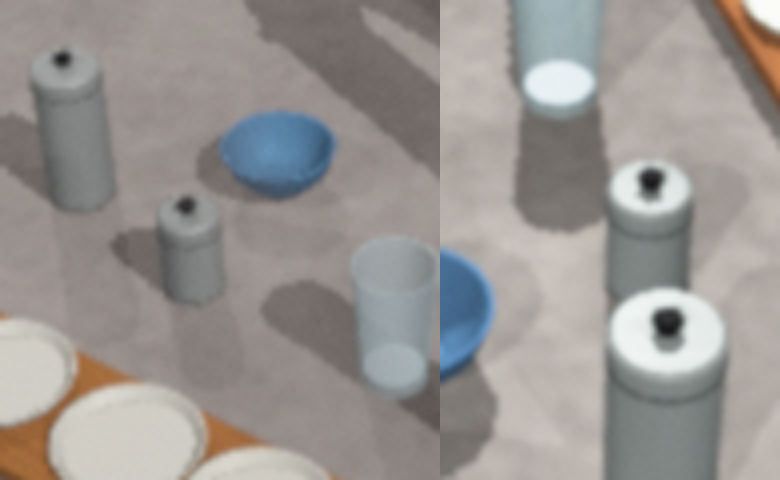

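The knob heights are 0.137, 0.083, 0.109 and 0.060. These match canisters 4, 2, 3 and 1, each about 5 mm below its full height. The crop confirms canister_1 is the steel one at scene (437,244), not the brown at (404,227) or the greens at (448,202) and (456,225). Next I'll refine the saucers and locate the obstacles, and start turning the tool to line up with the world axes.

```bash
python3 - <<'E'
from h import *
a=cam("scene");b=cam("side")
for c,zf,guess in((a,"scene",[(230,203),(262,220),(294,238),(332,258)]),(b,"side",[(410,244),(391,213),(374,189),(359,167)])):
    hsv=cv2.cvtColor(c["color"],cv2.COLOR_BGR2HSV)
    bd=cv2.inRange(hsv,(3,90,50),(25,255,255))
    for g in guess:
        u,v=g; r=32; m=(cv2.inRange(hsv,(0,0,135),(180,45,255)))
        lab=cv2.connectedComponents(cv2.erode(m,np.ones((3,3))))[1]
        l=lab[v,u]; k=cv2.dilate((lab==l).astype(np.uint8),np.ones((3,3)))
        k=max(cv2.findContours(k,0,1)[0],key=cv2.contourArea); e=cv2.fitEllipse(cv2.convexHull(k)); p=e[0]
        print(zf,np.round(p,1),np.round(e[1],1),plane(c,p,.040).round(4))
    k=max(cv2.findContours(bd,0,1)[0],key=cv2.contourArea); box=cv2.boxPoints(cv2.minAreaRect(k)); ap=cv2.approxPolyDP(cv2.convexHull(k),5,True).reshape(-1,2)
    print("board",[plane(c,p,.03)[:2].round(3).tolist() for p in ap])
for n,ua,ub in [("brown",(406,220),(286,153)),("green1",(450,194),(252,140))]:
    print(n,tri(a,ua,b,ub).round(3))
print("tumbler foot",plane(a,(328.7,203.5),.005).round(3),plane(b,(310,211.5),.005).round(3),"mouth",tri(a,(328.5,176),b,(309.5,180.5)).round(3))
print("cobek",plane(a,(400,282),.05).round(3),plane(b,(338,138),.05).round(3),plane(a,(206,203),.0).round(2))
E
```

```text
scene [279.7 210.9] [326.5 539.9] [ 0.5657 -0.0517  0.04  ]
scene [279.7 210.9] [326.5 539.9] [ 0.5657 -0.0517  0.04  ]
scene [279.7 210.9] [326.5 539.9] [ 0.5657 -0.0517  0.04  ]
scene [279.7 210.9] [326.5 539.9] [ 0.5657 -0.0517  0.04  ]
board [[-0.125, -0.911], [0.331, -0.909], [0.507, -1.013], [0.502, -1.136], [0.049, -2.304], [-0.536, -1.517]]
side [2478.4 4815.1] [ 1135.5 10658.6] [ 0.524  -1.2679  0.04  ]
side [2478.4 4815.1] [ 1135.5 10658.6] [ 0.524  -1.2679  0.04  ]
side [2478.4 4815.1] [ 1135.5 10658.6] [ 0.524  -1.2679  0.04  ]
side [2478.4 4815.1] [ 1135.5 10658.6] [ 0.524  -1.2679  0.04  ]
board [[1.446, 2.87], [4.073, 2.476], [0.996, -0.475], [0.773, 0.862], [0.876, 1.328]]
brown [0.399 0.259 0.058]
green1 [0.29  0.32  0.095]
tumbler foot [0.428 0.022 0.005] [0.428 0.017 0.005] mouth [0.426 0.016 0.109]
cobek [0.579 0.345 0.05 ] [0.59  0.335 0.05 ] [ 0.65 -0.28  0.  ]
```

>>> jog_arm(
  moves=[0,0,0,0,0,1,1,0,0,0,0,0,1,1,0,0,0,0,0,1,1,0,0,0,0,0,1,1,0,0,0,0,0,1,1,0,0,0,0,0,1,1,0,0,0,0,0,1,1,0,0,0,0,0,1,1],
  grip_force=50,
)

```text
t: 1.02
eef_pos: [0.3049, 0.6022, 0.2313]
tool_rot: [-0.0, 0.493, 0.87, -0.0]
contact_force: [0.1, -0.8, 0.1]
gripper_width: 1.005
grasp_force: 0.0
```

```bash
python3 - <<'E'
from h import *
a=cam("scene");b=cam("side")
print("g1",tri(a,(450,194.5),b,(231,151)).round(3),"g2",tri(a,(457.5,216.5),b,(253.5,140.5)).round(3), "c1z.06",plane(a,(457.5,216.5),.059).round(3))
for c,zf,guess in((a,"scene",[(230,203),(262,220),(294,238),(332,258)]),(b,"side",[(410,244),(391,213),(374,189),(359,167)])):
    for u,v in guess:
        g=cv2.GaussianBlur(c["color"].min(2),(3,3),0); t=g[v,u]-28
        mm=np.zeros_like(g); cv2.circle(mm,(u,v),30,1,-1); m=((g>t)&(mm>0)).astype(np.uint8)
        m=cv2.erode(m,np.ones((3,3)));n,l,s,ce=cv2.connectedComponentsWithStats(m); k=(l==l[v,u]).astype(np.uint8)
        k=max(cv2.findContours(k,0,1)[0],key=cv2.contourArea); e=cv2.fitEllipse(cv2.convexHull(k))
        print(zf,g[v,u],np.round(e[0],1),np.round(e[1],1),plane(c,e[0],.036).round(4))
A=cv2.resize(a["color"][180:290,190:370],(720,440),interpolation=2); cv2.imwrite("pics/s0.png",A)
E
```

```text
g1 [0.23  0.312 0.055] g2 [0.305 0.366 0.058] c1z.06 [0.3   0.367 0.059]
scene 197 [229.4 202.5] [22.4 32. ] [ 0.6259 -0.1954  0.036 ]
scene 196 [261.1 219.5] [25.1 32.8] [ 0.6203 -0.074   0.036 ]
scene 195 [293.2 236.7] [27.4 34.1] [0.6146 0.0389 0.036 ]
scene 184 [331.3 256.2] [30.2 36.7] [0.6064 0.1604 0.036 ]
side 246 [411.3 243.3] [25.3 40.1] [ 0.6326 -0.1902  0.036 ]
side 247 [390.5 212.6] [20.4 35.9] [ 0.6265 -0.069   0.036 ]
side 248 [374.4 188.7] [16.9 31.6] [0.6209 0.0431 0.036 ]
side 248 [359.  166.8] [13.4 28.6] [0.613  0.1651 0.036 ]
```

View pics/s0.png

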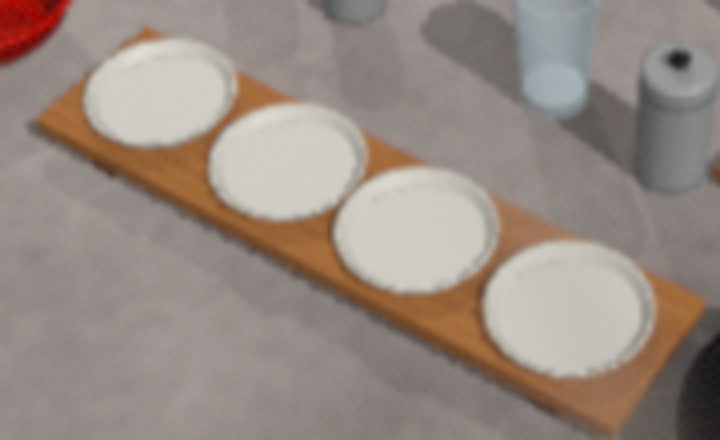

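>>> jog_arm(
  moves=[0,0,0,0,0,1,0.85,0,0,0,0,0,1,0.85,0,0,0,0,0,1,0.85,0,0,0,0,0,1,0.85,0,0,0,0,0,1,0.85,0,0,0,0,0,1,0.85,0,0,0,0,0,1,0.85,0,0,0,0,0,0.73,0.85],
)

```text
t: 1.78
eef_pos: [0.3049, 0.6022, 0.2313]
tool_rot: [-0.0, 0.706, 0.708, -0.0]
contact_force: [0.4, 0.8, 1.0]
gripper_width: 0.851
grasp_force: 0.0
```

>>> jog_arm(
  moves=[-0.95,0.36,0,0,0,0,0.85,-0.95,0.36,0,0,0,0,0.85,-0.95,0.36,0,0,0,0,0.85,-0.95,0.36,0,0,0,0,0.85,-0.95,0.36,0,0,0,0,0.85,-0.95,0.36,0,0,0,0,0.85,-0.95,0.36,0,0,0,0,0.85,-0.95,0.36,0,0,0,0,0.85],
)

```text
t: 2.45
eef_pos: [0.3634, 0.4495, 0.2314]
tool_rot: [-0.0, 0.705, 0.709, 0.0]
contact_force: [0.3, -0.0, 0.5]
gripper_width: 0.849
grasp_force: 0.0
```

```bash
python3 - <<'E'
from h import *
a=cam("scene");b=cam("side")
for p,q in zip([(229.4,202.5),(261.1,219.5),(293.2,236.7),(331.3,256.2)],[(411.3,243.3),(390.5,212.6),(374.4,188.7),(359,166.8)]):
    X=tri(a,p,b,q); print(X.round(4),(proj(a,X)-p).round(1),(proj(b,X)-q).round(1))
o=get_obs(); print(o["q"].round(3),o["eef_pos"].round(4),o["tool_rot"].round(4))
E
```

```text
[ 0.6294 -0.1928  0.0396] [-0.4  0.1] [-0.6 -0.2]
[ 0.6235 -0.0721  0.0394] [-0.4  0.2] [-0.5 -0.2]
[0.618  0.0404 0.0391] [-0.5  0.2] [-0.5 -0.2]
[0.61   0.1613 0.0394] [-0.5  0.3] [-0.5 -0.2]
[-1.235  0.322  0.303  1.811 -0.109  1.025 -0.89 ] [0.3654 0.4467 0.2316] [ 7.000e-04  7.068e-01  7.074e-01 -2.000e-04]
```

>>> jog_arm(
  moves=[-0.92,0.34,0,0,0,0,0.85,-0.92,0.34,0,0,0,0,0.85,-0.92,0.34,0,0,0,0,0.85,-0.92,0.34,0,0,0,0,0.85,-0.92,0.34,0,0,0,0,0.85,0,0,0.5,0,0,0,0.85,0,0,0,0,0,0,0.85,0,0,0,0,0,0,0.85],
)

```text
t: 3.22
eef_pos: [0.3967, 0.3595, 0.2209]
tool_rot: [-0.0, 0.705, 0.709, -0.0]
contact_force: [0.1, 0.1, -0.6]
gripper_width: 0.85
grasp_force: 0.0
```

```bash
python3 - <<'E'
from h import *
c=cam("wrist","pics/w1.png"); o=get_obs(); print(o["eef_pos"].round(4),o["tool_rot"].round(4))
print("cam pos",(-c["R"].T@c["t"]).round(3))
for X in [(.3995,.3544,.059),(.399,.259,.058),(.305,.366,.058),(.61,.161,.0394)]: print(proj(c,np.array(X)).round(1))
E
```

```text
[0.3968 0.3599 0.2212] [-2.000e-04  7.049e-01  7.093e-01 -1.000e-04]
cam pos [0.397 0.429 0.363]
[325.1 187. ]
[324.  267.3]
[235.3 175.5]
[485.1 328.5]
```

View pics/w1.png

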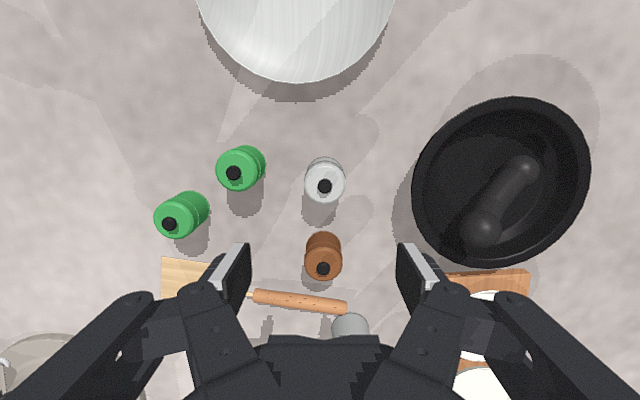

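The wrist view shows the steel canister's knob at (325,186), matching the predicted (325,187). The brown one at (323,268) and the greens at (233,172) and (169,224) are clear of the fingers. Next I'll descend and grip.

>>> jog_arm(
  moves=[-0.28,0.14,1,0,0,0.09,0.85,0,0,1,0,0,0,0.85,0,0,1,0,0,0,0.85,0,0,1,0,0,0,0.85,0,0,1,0,0,0,0.85,0,0,1,0,0,0,0.85,0,0,0,0,0,0,0.85,0,0,0,0,0,0,0.85],
)

```text
t: 3.93
eef_pos: [0.3996, 0.3536, 0.1008]
tool_rot: [-0.0, 0.707, 0.707, -0.001]
contact_force: [0.2, 1.4, -0.1]
gripper_width: 0.846
grasp_force: 0.0
```

>>> jog_arm(
  moves=[0,0,1,0,0,0,0.85,0,0,1,0,0,0,0.85,0,0,1,0,0,0,0.85,0,0,0.7,0,0,0,0.85,0,0,0.65,0,0,0,0.85,0,0,0,0,0,0,0.85,0,0,0,0,0,0,0.4,0,0,0,0,0,0,0.3],
)

```text
t: 4.6
eef_pos: [0.4009, 0.3541, 0.0158]
tool_rot: [-0.0, 0.708, 0.706, 0.001]
contact_force: [-1.8, 0.6, 0.1]
gripper_width: 0.584
grasp_force: 0.2
```

>>> jog_arm(
  moves=[0,0,0,0,0,0,0.2,0,0,0,0,0,0,0.1,0,0,0,0,0,0,0,0,0,0,0,0,0,0,0,0,0,0,0,0,0,0,0,0,0,0,0,0,0,0,0,0,0,0,0,0,0,0,0,0,0,0],
)

```text
t: 5.27
eef_pos: [0.4008, 0.3541, 0.016]
tool_rot: [-0.0, 0.708, 0.706, 0.001]
contact_force: [-2.1, 0.3, 6.6]
gripper_width: 0.521
grasp_force: 51.2
```

>>> jog_arm(
  moves=[0,0,-0.4,0,0,0,0,0,0,-0.8,0,0,0,0,0,0,-1,0,0,0,0,0,0,-1,0,0,0,0,0,0,-1,0,0,0,0,0,0,-1,0,0,0,0,0,0,-1,0,0,0,0,0,0,0,0,0,0,0],
)

```text
t: 5.93
eef_pos: [0.4024, 0.3546, 0.1429]
tool_rot: [-0.0, 0.708, 0.706, 0.004]
contact_force: [1.6, 0.7, -2.4]
gripper_width: 0.525
grasp_force: 51.5
```

>>> jog_arm(
  moves=[-0.4,0.4,0,0,0,0,0,-0.8,0.9,0,0,0,0,0,-0.9,1,0,0,0,0,0,-0.9,1,0,0,0,0,0,-0.9,1,0,0,0,0,0,-0.9,1,0,0,0,0,0,-0.9,1,0,0,0,0,0,-0.9,1,0,0,0,0,0],
)

```text
t: 6.6
eef_pos: [0.5464, 0.2181, 0.1371]
tool_rot: [-0.0, 0.708, 0.706, -0.001]
contact_force: [0.4, 0.1, -2.0]
gripper_width: 0.521
grasp_force: 51.4
```

>>> jog_arm(
  moves=[-0.9,1,0,0,0,0,0,-0.9,1,0,0,0,0,0,-0.8,0.9,0,0,0,0,0,-0.4,0.4,0,0,0,0,0,0,0,0,0,0,0,0,0,0,0,0,0,0,0,0,0,0,0,0,0,0,0,0,0,0,0,0,0],
)

```text
t: 7.27
eef_pos: [0.6106, 0.1621, 0.1379]
tool_rot: [-0.001, 0.707, 0.707, -0.0]
contact_force: [0.3, 0.3, -1.3]
gripper_width: 0.525
grasp_force: 51.5
```

```bash
python3 - <<'E'
from h import *
c=cam("wrist","pics/w2.png"); b=cam("side"); o=get_obs(); print(o["eef_pos"].round(4),o["tool_rot"].round(4),o["q"].round(2))
S=[(.61,.161,.0394),(.618,.040,.0394),(.6235,-.072,.0394),(.629,-.193,.0394)]
for X in S: print(proj(c,np.array(X)).round(1))
E
```

```text
[0.611  0.1618 0.1382] [-4.000e-04  7.072e-01  7.070e-01 -0.000e+00] [-0.62  0.52  0.36  1.77 -0.23  0.89 -0.16]
[321.7 200.3]
[330.1 321. ]
[334.6 410. ]
[338.2 488.5]
```

View pics/w2.png

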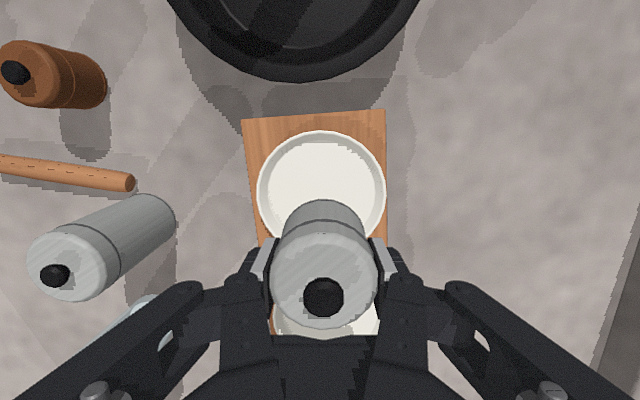

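The wrist view shows saucer A's rim spanning about 257–386 px across with its top at 130. The canister hangs upright below the gripper. I'll fit the rim arc to check the saucer's centre.

```bash
cat >> h.py <<'E'
def rim(c,X,z=.042,vmax=None):  # outer rim circle fit on plane z; X = predicted centre; rays of gradient white->wood
    hsv=cv2.cvtColor(c["color"],cv2.COLOR_BGR2HSV).astype(int); pts=[]
    for th in np.linspace(0,2*np.pi,181)[:-1]:
        prev=None
        for r in np.arange(.066,.044,-.0005):
            p=proj(c,np.array([X[0]+r*np.cos(th),X[1]+r*np.sin(th),z])); u,v=np.round(p).astype(int)
            if not(2<u<637 and 2<v<(vmax or 397)): prev=None; continue
            s=hsv[v,u]; wood=s[1]>80 and s[0]<25; white=s[1]<60 and s[2]>120
            if white and prev: pts.append(plane(c,p,z)[:2]); break
            prev=wood or (prev and not white)
    P=np.array(pts); q=np.linalg.lstsq(np.c_[2*P,np.ones(len(P))],(P**2).sum(1),rcond=None)[0]
    for _ in range(3):
        r=np.hypot(*(P-q[:2]).T); k=abs(r-np.median(r))<.003; q=np.linalg.lstsq(np.c_[2*P[k],np.ones(k.sum())],(P[k]**2).sum(1),rcond=None)[0]
    return q[:2],np.sqrt(q[2]+q[0]**2+q[1]**2),k.sum()
E
python3 - <<'E'
from h import *
c=cam("wrist"); print(rim(c,(.61,.163)), rim(c,(.61,.163),vmax=260))
a=cam("scene")
for X in [(.618,.040),(.6235,-.072),(.629,-.193)]: print(rim(a,X))
E
```

```text
(array([0.60923606, 0.16501655]), np.float64(0.05423049737040614), np.int64(123)) (array([0.60923606, 0.16501655]), np.float64(0.05423049737040614), np.int64(123))
(array([0.61758181, 0.04315675]), np.float64(0.05470635572752349), np.int64(138))
(array([ 0.62383145, -0.06926772]), np.float64(0.055018838070691516), np.int64(138))
(array([ 0.62892454, -0.18971228]), np.float64(0.05572349435780908), np.int64(119))
```

>>> jog_arm(
  moves=[0.15,-0.09,0.6,0,0,0,0,0,0,1,0,0,0,0,0,0,1,0,0,0,0,0,0,0.7,0,0,0,0,0,0,0.4,0,0,0,0,0,0,0.3,0,0,0,0,0,0,0.25,0,0,0,0,0,0,0,0,0,0,0],
)

```text
t: 8.13
eef_pos: [0.6099, 0.1634, 0.0527]
tool_rot: [-0.0, 0.708, 0.706, -0.0]
contact_force: [0.1, -0.4, -2.3]
gripper_width: 0.522
grasp_force: 51.5
```

>>> jog_arm(
  moves=[0,0,0,0,0,0,0,0,0,0.08,0,0,0,0,0,0,0,0,0,0,0,0,0,0,0,0,0,0,0,0,0,0,0,0,0,0,0,0,0,0,0,0,0,0,0,0,0,0,0,0,0,0,0,0,0,0],
)

```text
t: 8.8
eef_pos: [0.6101, 0.1635, 0.0518]
tool_rot: [-0.0, 0.708, 0.706, 0.0]
contact_force: [-0.2, -0.2, -1.4]
gripper_width: 0.52
grasp_force: 51.5
```

>>> jog_arm(
  moves=[0,0,0.05,0,0,0,0,0,0,0.05,0,0,0,0,0,0,0.04,0,0,0,0,0,0,0,0,0,0,0,0,0,0,0,0,0,0,0,0,0,0,0,0,0,0,0,0,0,0,0,0,0,0,0,0,0,0,0],
)

```text
t: 9.47
eef_pos: [0.6102, 0.1634, 0.0501]
tool_rot: [-0.0, 0.708, 0.706, 0.0]
contact_force: [-3.5, -1.7, 9.4]
gripper_width: 0.523
grasp_force: 52.7
```

>>> jog_arm(
  moves=[0,0,0,0,0,0,0.6,0,0,0,0,0,0,0.75,0,0,0,0,0,0,0.9,0,0,0,0,0,0,0.9,0,0,-0.4,0,0,0,0.9,0,0,-0.8,0,0,0,0.9,0,0,-1,0,0,0,0.9,0,0,-1,0,0,0,0.9],
)

```text
t: 10.13
eef_pos: [0.6098, 0.1632, 0.1137]
tool_rot: [-0.0, 0.708, 0.706, -0.0]
contact_force: [0.6, -0.2, 0.1]
gripper_width: 0.9
grasp_force: 0.0
```

>>> jog_arm(
  moves=[0,0,-1,0,0,0,0.95,0,0,-1,0,0,0,0.95,0,0,-1,0,0,0,0.95,0,0,-1,0,0,0,0.95,-0.2,-1,-1,0,0,0,0.95,-0.2,-1,0,0,0,0,0.95,-0.2,-1,0,0,0,0,0.95,-0.2,-1,0,0,0,0,0.95],
)

```text
t: 10.8
eef_pos: [0.5294, 0.1474, 0.2138]
tool_rot: [0.0, 0.708, 0.706, 0.001]
contact_force: [0.4, 0.3, -0.6]
gripper_width: 0.95
grasp_force: 0.0
```

>>> jog_arm(
  moves=[-0.2,-1,0,0,0,0,0.95,-0.2,-1,0,0,0,0,0.95,-0.2,-1,0,0,0,0,0.95,-0.2,-1,0,0,0,0,0.95,-0.1,-0.7,0,0,0,0,0.95,0,0,0,0,0,0,0.95,0,0,0,0,0,0,0.95,0,0,0,0,0,0,0.95],
)

```text
t: 11.47
eef_pos: [0.437, 0.1302, 0.2135]
tool_rot: [0.0, 0.708, 0.706, 0.001]
contact_force: [-0.0, 0.6, 0.3]
gripper_width: 0.95
grasp_force: 0.0
```

```bash
python3 - <<'E'
from h import *
c=cam("wrist","pics/w3.png"); a=cam("scene");b=cam("side"); o=get_obs(); print(o["eef_pos"].round(4),o["tool_rot"].round(4))
p=proj(c,np.array([.437,.129,.109])); print(p)
for r in(8,14):
    q,n=dark(c,p,r,60); print(q,n,plane(c,q,.112).round(4))
cv2.imwrite("pics/x.png",np.hstack([cv2.resize(a["color"][170:290,280:420],(560,480))]))
E
```

```text
[0.4368 0.13   0.213 ] [3.000e-04 7.081e-01 7.061e-01 1.000e-04]
[322.04071264 198.5024932 ]
[321.67480162 197.44198233] 225 [0.4367 0.1308 0.112 ]
[321.64538595 197.19616947] 233 [0.4367 0.131  0.112 ]
```

View pics/w3.png

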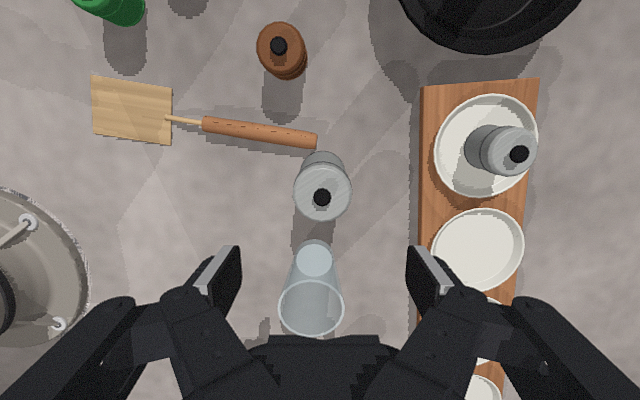

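The wrist view shows canister_3's knob at (322,197), matching the prediction, and the tumbler mouth at (310,307) is clear of the fingers. Canister_1 stands in the middle of its saucer at upper right.

>>> jog_arm(
  moves=[0,0,0.6,0,0,0,0.95,0,0,1,0,0,0,0.95,0,0,1,0,0,0,0.95,0,0,1,0,0,0,0.95,0,0,1,0,0,0,0.95,0,0,1,0,0,0,0.95,0,0,1,0,0,0,0.95,0,0,0.7,0,0,0,0.95],
)

```text
t: 12.28
eef_pos: [0.436, 0.1296, 0.0651]
tool_rot: [-0.0, 0.708, 0.706, -0.001]
contact_force: [1.2, 0.0, 0.1]
gripper_width: 0.949
grasp_force: 0.0
```

>>> jog_arm(
  moves=[0,0,0.3,0,0,0,0.95,0,0,0,0,0,0,0.8,0,0,0,0,0,0,0.7,0,0,0,0,0,0,0.6,0,0,0,0,0,0,0.5,0,0,0,0,0,0,0.4,0,0,0,0,0,0,0.2,0,0,0,0,0,0,0],
)

```text
t: 12.95
eef_pos: [0.4366, 0.1301, 0.0617]
tool_rot: [0.0, 0.708, 0.706, 0.001]
contact_force: [-1.5, -0.4, 6.2]
gripper_width: 0.619
grasp_force: 53.4
```

>>> jog_arm(
  moves=[0,0,0,0,0,0,0,0,0,0,0,0,0,0,0,0,0,0,0,0,0,0,0,-0.4,0,0,0,0,0,0,-0.8,0,0,0,0,0,0,-1,0,0,0,0,0,0,-1,0,0,0,0,0,0,0,0,0,0,0],
)

```text
t: 13.62
eef_pos: [0.4378, 0.1305, 0.128]
tool_rot: [0.001, 0.708, 0.706, 0.003]
contact_force: [0.7, 0.1, -3.9]
gripper_width: 0.617
grasp_force: 53.8
```

>>> jog_arm(
  moves=[0,0,-0.7,0,0,0,0,0,0,-1,0,0,0,0,0,0,-1,0,0,0,0,0,0,-0.3,0,0,0,0,-0.5,0.46,0,0,0,0,0,-1,0.94,0,0,0,0,0,-1,0.94,0,0,0,0,0,-1,0.94,0,0,0,0,0],
)

```text
t: 14.28
eef_pos: [0.5013, 0.0592, 0.1838]
tool_rot: [-0.0, 0.707, 0.707, -0.0]
contact_force: [0.6, -0.4, -4.1]
gripper_width: 0.619
grasp_force: 54.0
```

>>> jog_arm(
  moves=[-1,0.94,0,0,0,0,0,-1,0.94,0,0,0,0,0,-1,0.94,0,0,0,0,0,-1,0.94,0,0,0,0,0,-1,0.94,0,0,0,0,0,-1,0.94,0,0,0,0,0,-0.45,0.41,0,0,0,0,0,0,0,0,0,0,0,0],
)

```text
t: 14.95
eef_pos: [0.6229, -0.073, 0.1835]
tool_rot: [0.001, 0.709, 0.705, -0.001]
contact_force: [0.1, -1.4, -3.5]
gripper_width: 0.619
grasp_force: 54.1
```

>>> jog_arm(
  moves=[0,0,0,0,0,0,0,0,0,0,0,0,0,0,0,0,0,0,0,0,0,0,0,0,0,0,0,0,0,0,0,0,0,0,0,0,0,0,0,0,0,0,0,0,0,0,0,0,0,0,0,0,0,0,0,0],
)

```text
t: 15.62
eef_pos: [0.622, -0.0694, 0.185]
tool_rot: [0.0, 0.708, 0.706, 0.0]
contact_force: [-0.1, -0.7, -3.8]
gripper_width: 0.618
grasp_force: 54.1
```

```bash
python3 - <<'E'
from h import *
c=cam("wrist","pics/w4.png"); o=get_obs(); print(o["eef_pos"].round(4),o["tool_rot"].round(4))
print(rim(c,(.6238,-.069)))
p=proj(c,np.array([o["eef_pos"][0],o["eef_pos"][1],o["eef_pos"][2]+.051])); q,n=dark(c,p,14,60); print(p,q,n,plane(c,q,o["eef_pos"][2]+.050).round(4))
E
```

```text
[ 0.6221 -0.0695  0.185 ] [0.000e+00 7.079e-01 7.063e-01 1.000e-04]
(array([ 0.62317269, -0.06800704]), np.float64(0.05437551347250932), np.int64(129))
[320.88282087 313.37850022] [320.15560965 312.15087409] 779 [ 0.6218 -0.0697  0.235 ]
```

>>> jog_arm(
  moves=[0.08,0.06,0.6,0,0,0,0,0,0,1,0,0,0,0,0,0,1,0,0,0,0,0,0,0.7,0,0,0,0,0,0,0.4,0,0,0,0,0,0,0.3,0,0,0,0,0,0,0.25,0,0,0,0,0,0,0,0,0,0,0],
)

```text
t: 16.33
eef_pos: [0.6231, -0.068, 0.0992]
tool_rot: [-0.0, 0.708, 0.706, -0.0]
contact_force: [-0.5, 0.1, -4.0]
gripper_width: 0.616
grasp_force: 54.1
```

>>> jog_arm(
  moves=[0,0,0,0,0,0,0,0,0,0.08,0,0,0,0,0,0,0.05,0,0,0,0,0,0,0.05,0,0,0,0,0,0,0.04,0,0,0,0,0,0,0,0,0,0,0,0,0,0,0,0,0,0,0,0,0,0,0,0,0],
)

```text
t: 17.0
eef_pos: [0.6235, -0.068, 0.0959]
tool_rot: [0.0, 0.708, 0.706, 0.0]
contact_force: [-1.3, 0.6, 0.2]
gripper_width: 0.621
grasp_force: 54.3
```

>>> jog_arm(
  moves=[0,0,0.03,0,0,0,0,0,0,0,0,0,0,0,0,0,0,0,0,0,0.7,0,0,0,0,0,0,0.8,0,0,0,0,0,0,0.95,0,0,0,0,0,0,0.95,0,0,-0.4,0,0,0,0.95,0,0,-0.8,0,0,0,0.95],
)

```text
t: 17.67
eef_pos: [0.6219, -0.0678, 0.1177]
tool_rot: [-0.001, 0.708, 0.706, -0.001]
contact_force: [-1.4, -0.1, -0.5]
gripper_width: 0.949
grasp_force: 0.0
```

>>> jog_arm(
  moves=[0,0,-1,0,0,0,0.95,0,0,-1,0,0,0,0.95,0,0,-1,0,0,0,0.95,0,0,-1,0,0,0,0.95,0,0,-0.8,0,0,0,0.95,-0.57,-1,0,0,0,0,0.95,-0.57,-1,0,0,0,0,0.95,-0.57,-1,0,0,0,0,0.95],
)

```text
t: 18.33
eef_pos: [0.5628, -0.1024, 0.2157]
tool_rot: [0.0, 0.708, 0.706, 0.0]
contact_force: [-0.7, -1.3, 0.2]
gripper_width: 0.95
grasp_force: 0.0
```

>>> jog_arm(
  moves=[-0.57,-1,0,0,0,0,0.95,-0.57,-1,0,0,0,0,0.95,-0.57,-1,0,0,0,0,0.95,-0.57,-1,0,0,0,0,0.95,-0.57,-1,0,0,0,0,0.95,-0.57,-1,0,0,0,0,0.95,-0.1,-0.13,0,0,0,0,0.95,0,0,0,0,0,0,0.95],
)

```text
t: 19.0
eef_pos: [0.4395, -0.1731, 0.2155]
tool_rot: [0.0, 0.709, 0.705, 0.001]
contact_force: [-0.1, 0.3, 0.7]
gripper_width: 0.951
grasp_force: 0.0
```

>>> jog_arm(
  moves=[0,0,0,0,0,0,0.95,0,0,0,0,0,0,0.95,0,0,0,0,0,0,0.95,0,0,0,0,0,0,0.95,0,0,0,0,0,0,0.95,0,0,0,0,0,0,0.95,0,0,0,0,0,0,0.95,0,0,0,0,0,0,0.95],
)

```text
t: 19.67
eef_pos: [0.4405, -0.1721, 0.2148]
tool_rot: [-0.0, 0.708, 0.706, -0.0]
contact_force: [-0.3, 0.4, 0.2]
gripper_width: 0.95
grasp_force: 0.0
```

```bash
python3 - <<'E'
from h import *
c=cam("wrist","pics/w5.png"); o=get_obs(); print(o["eef_pos"].round(4),o["tool_rot"].round(4),o["q"].round(2))
p=proj(c,np.array([.441,-.1726,.083])); q,n=dark(c,p,14,60); print(p,q,n,plane(c,q,.086).round(4))
E
```

```text
[ 0.4405 -0.1721  0.2149] [-0.      0.7079  0.7063 -0.    ] [-0.25  0.17  0.56  2.07 -0.11  0.93  0.36]
[322.84141865 189.90301979] [322.40362889 188.38514207] 195 [ 0.4406 -0.1704  0.086 ]
```

View pics/w5.png

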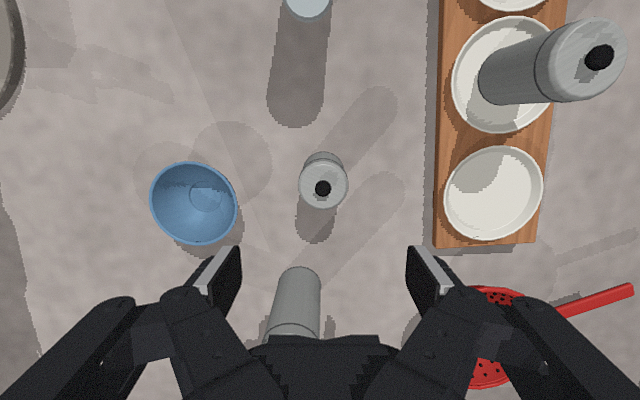

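The wrist view shows canister_2's knob at (322,188), where expected, with the blue bowl (193,202) and canister_4 (295,310) clear. Canister_3 stands in its saucer at the upper right.

>>> jog_arm(
  moves=[0.06,0,0.6,0,0,0,0.95,0,0,1,0,0,0,0.95,0,0,1,0,0,0,0.95,0,0,1,0,0,0,0.95,0,0,1,0,0,0,0.95,0,0,1,0,0,0,0.95,0,0,1,0,0,0,0.95,0,0,1,0,0,0,0.95],
)

```text
t: 20.38
eef_pos: [0.4406, -0.171, 0.062]
tool_rot: [0.0, 0.708, 0.706, 0.0]
contact_force: [0.2, 0.1, 0.4]
gripper_width: 0.948
grasp_force: 0.0
```

>>> jog_arm(
  moves=[0,0,0.7,0,0,0,0.95,0,0,0.4,0,0,0,0.95,0,0,0,0,0,0,0.8,0,0,0,0,0,0,0.7,0,0,0,0,0,0,0.6,0,0,0,0,0,0,0.5,0,0,0,0,0,0,0.3,0,0,0,0,0,0,0],
)

```text
t: 21.05
eef_pos: [0.4409, -0.1712, 0.0419]
tool_rot: [0.001, 0.708, 0.706, 0.001]
contact_force: [-2.6, 0.6, 7.2]
gripper_width: 0.566
grasp_force: 51.7
```

>>> jog_arm(
  moves=[0,0,0,0,0,0,0,0,0,0,0,0,0,0,0,0,0,0,0,0,0,0,0,0,0,0,0,0,0,0,-0.4,0,0,0,0,0,0,-0.8,0,0,0,0,0,0,-1,0,0,0,0,0,0,-1,0,0,0,0],
)

```text
t: 21.72
eef_pos: [0.44, -0.1708, 0.106]
tool_rot: [-0.0, 0.708, 0.706, -0.0]
contact_force: [0.5, 0.9, -1.8]
gripper_width: 0.567
grasp_force: 52.3
```

>>> jog_arm(
  moves=[0,0,-1,0,0,0,0,0,0,-1,0,0,0,0,0,0,-1,0,0,0,0,0,0,-1,0,0,0,0,0,0,-1,0,0,0,0,0,0,0,0,0,0,0,0.5,0.41,0,0,0,0,0,1,0.83,0,0,0,0,0],
)

```text
t: 22.38
eef_pos: [0.4637, -0.1423, 0.2047]
tool_rot: [-0.0, 0.71, 0.704, -0.0]
contact_force: [0.6, 0.0, -3.4]
gripper_width: 0.568
grasp_force: 52.4
```

>>> jog_arm(
  moves=[1,0.83,0,0,0,0,0,1,0.83,0,0,0,0,0,1,0.83,0,0,0,0,0,1,0.83,0,0,0,0,0,1,0.83,0,0,0,0,0,1,0.83,0,0,0,0,0,1,0.83,0,0,0,0,0,1,0.83,0,0,0,0,0],
)

```text
t: 23.05
eef_pos: [0.5984, 0.021, 0.2031]
tool_rot: [-0.001, 0.708, 0.707, -0.001]
contact_force: [1.3, -0.8, -1.7]
gripper_width: 0.564
grasp_force: 52.4
```

>>> jog_arm(
  moves=[1,0.83,0,0,0,0,0,0.2,0.15,0,0,0,0,0,0,0,0,0,0,0,0,0,0,0,0,0,0,0,0,0,0,0,0,0,0,0,0,0,0,0,0,0,0,0,0,0,0,0,0,0,0,0,0,0,0,0],
)

```text
t: 23.72
eef_pos: [0.6179, 0.0419, 0.2051]
tool_rot: [-0.0, 0.708, 0.706, 0.0]
contact_force: [0.2, -0.6, -1.9]
gripper_width: 0.565
grasp_force: 52.5
```

```bash
python3 - <<'E'
from h import *
c=cam("wrist","pics/w6.png"); o=get_obs(); e=o["eef_pos"]; print(e.round(4),o["tool_rot"].round(4))
print(rim(c,(.6176,.043)))
p=proj(c,np.array([e[0],e[1],e[2]+.044])); q,n=dark(c,p,14,60); print(p,q,n,plane(c,q,e[2]+.044).round(4))
q,n=dark(c,proj(c,np.array([.6101,.1634,.093])),12,60); print("c1",plane(c,q,.096).round(4))
E
```

```text
[0.618  0.0421 0.2051] [0.000e+00 7.083e-01 7.059e-01 2.000e-04]
(array([0.61720949, 0.0445825 ]), np.float64(0.05427811067961353), np.int64(133))
[321.27106852 301.03578772] [320.8365093  300.99873263] 816 [0.6178 0.0421 0.2491]
c1 [0.6109 0.1643 0.096 ]
```

>>> jog_arm(
  moves=[0.12,-0.04,0.6,0,0,0,0,0,0,1,0,0,0,0,0,0,1,0,0,0,0,0,0,1,0,0,0,0,0,0,1,0,0,0,0,0,0,0.8,0,0,0,0,0,0,0.5,0,0,0,0,0,0,0.3,0,0,0,0],
)

```text
t: 24.43
eef_pos: [0.6163, 0.0451, 0.0789]
tool_rot: [-0.001, 0.708, 0.706, -0.001]
contact_force: [-0.2, 0.2, -2.0]
gripper_width: 0.569
grasp_force: 52.5
```

>>> jog_arm(
  moves=[0,0,0.08,0,0,0,0,0,0,0,0,0,0,0,0,0,0.08,0,0,0,0,0,0,0.05,0,0,0,0,0,0,0.05,0,0,0,0,0,0,0.03,0,0,0,0,0,0,0,0,0,0,0,0,0,0,0,0,0,0],
)

```text
t: 25.1
eef_pos: [0.6178, 0.0451, 0.076]
tool_rot: [0.0, 0.708, 0.706, 0.001]
contact_force: [-2.6, 0.7, 5.8]
gripper_width: 0.569
grasp_force: 53.1
```

>>> jog_arm(
  moves=[0,0,0,0,0,0,0.7,0,0,0,0,0,0,0.8,0,0,0,0,0,0,0.95,0,0,0,0,0,0,0.95,0,0,-0.4,0,0,0,0.95,0,0,-0.8,0,0,0,0.95,0,0,-1,0,0,0,0.95,0,0,-1,0,0,0,0.95],
)

```text
t: 25.77
eef_pos: [0.6171, 0.0448, 0.14]
tool_rot: [-0.0, 0.708, 0.706, -0.0]
contact_force: [1.1, 0.3, 0.2]
gripper_width: 0.952
grasp_force: 0.0
```

>>> jog_arm(
  moves=[0,0,-1,0,0,0,0.95,0,0,-1,0,0,0,0.95,0,0,-1,0,0,0,0.95,0,0,-0.8,0,0,0,0.95,-1,-0.56,0,0,0,0,0.95,-1,-0.56,0,0,0,0,0.95,-1,-0.56,0,0,0,0,0.95,-1,-0.56,0,0,0,0,0.95],
)

```text
t: 26.43
eef_pos: [0.5718, -0.0357, 0.2158]
tool_rot: [0.0, 0.708, 0.706, 0.0]
contact_force: [-0.2, -0.3, 0.6]
gripper_width: 0.955
grasp_force: 0.0
```

>>> jog_arm(
  moves=[-1,-0.56,0,0,0,0,0.95,-1,-0.56,0,0,0,0,0.95,-1,-0.56,0,0,0,0,0.95,-1,-0.56,0,0,0,0,0.95,-1,-0.56,0,0,0,0,0.95,-1,-0.56,0,0,0,0,0.95,-1,-0.56,0,0,0,0,0.95,-1,-0.56,0,0,0,0,0.95],
)

```text
t: 27.1
eef_pos: [0.4817, -0.1957, 0.2157]
tool_rot: [0.0, 0.708, 0.706, 0.0]
contact_force: [0.2, -0.1, 0.3]
gripper_width: 0.95
grasp_force: 0.0
```

>>> jog_arm(
  moves=[-1,-0.56,0,0,0,0,0.95,-1,-0.56,0,0,0,0,0.95,-1,-0.56,0,0,0,0,0.95,-1,-0.56,0,0,0,0,0.95,-1,-0.56,0,0,0,0,0.95,-1,-0.56,0,0,0,0,0.95,-0.65,-0.41,0,0,0,0,0.95,0,0,0,0,0,0,0.95],
)

```text
t: 27.77
eef_pos: [0.4041, -0.3308, 0.2159]
tool_rot: [0.001, 0.71, 0.704, -0.001]
contact_force: [-0.3, -1.3, 0.2]
gripper_width: 0.952
grasp_force: 0.0
```

>>> jog_arm(
  moves=[0,0,0,0,0,0,0.95,0,0,0,0,0,0,0.95,0,0,0,0,0,0,0.95,0,0,0,0,0,0,0.95,0,0,0,0,0,0,0.95,0,0,0,0,0,0,0.95,0,0,0,0,0,0,0.95,0,0,0,0,0,0,0.95],
)

```text
t: 28.43
eef_pos: [0.4067, -0.3274, 0.2151]
tool_rot: [-0.0, 0.708, 0.706, -0.0]
contact_force: [-0.2, 0.4, 0.3]
gripper_width: 0.955
grasp_force: 0.0
```

```bash
python3 - <<'E'
from h import *
c=cam("wrist","pics/w7.png"); o=get_obs(); print(o["eef_pos"].round(4),o["tool_rot"].round(4),o["q"].round(2))
p=proj(c,np.array([.408,-.328,.137])); q,n=dark(c,p,14,60); print(p,q,n,plane(c,q,.140).round(4))
E
```

```text
[ 0.4067 -0.3274  0.2151] [-0.      0.7079  0.7063 -0.    ] [ 0.04  0.27  0.63  1.97 -0.2   0.96  0.76]
[323.68027439 207.11255354] [323.58263373 206.18277764] 299 [ 0.4079 -0.3263  0.14  ]
```

View pics/w7.png

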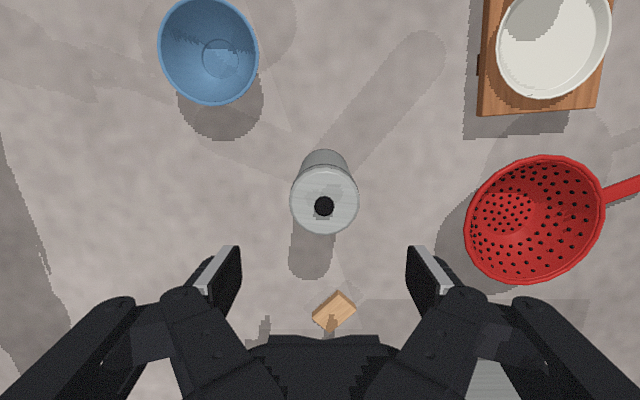

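Canister_4's knob is at (324,206), as predicted, and nothing is near the fingers.

>>> jog_arm(
  moves=[0.03,0.06,0.6,0,0,0,0.95,0,0,1,0,0,0,0.95,0,0,1,0,0,0,0.95,0,0,1,0,0,0,0.95,0,0,1,0,0,0,0.95,0,0,1,0,0,0,0.95,0,0,0.6,0,0,0,0.95,0,0,0.25,0,0,0,0.95],
)

```text
t: 29.15
eef_pos: [0.407, -0.3263, 0.0844]
tool_rot: [-0.001, 0.708, 0.706, -0.0]
contact_force: [-0.7, 0.3, 0.5]
gripper_width: 0.949
grasp_force: 0.0
```

>>> jog_arm(
  moves=[0,0,0,0,0,0,0.95,0,0,0,0,0,0,0.85,0,0,0,0,0,0,0.78,0,0,0,0,0,0,0.7,0,0,0,0,0,0,0.62,0,0,0,0,0,0,0.5,0,0,0,0,0,0,0.3,0,0,0,0,0,0,0],
)

```text
t: 29.82
eef_pos: [0.4082, -0.3274, 0.0874]
tool_rot: [0.001, 0.708, 0.706, 0.0]
contact_force: [-2.2, 1.1, 7.5]
gripper_width: 0.669
grasp_force: 52.4
```

>>> jog_arm(
  moves=[0,0,0,0,0,0,0,0,0,0,0,0,0,0,0,0,0,0,0,0,0,0,0,-0.4,0,0,0,0,0,0,-0.8,0,0,0,0,0,0,-1,0,0,0,0,0,0,-1,0,0,0,0,0,0,-1,0,0,0,0],
)

```text
t: 30.48
eef_pos: [0.4075, -0.3266, 0.1713]
tool_rot: [-0.0, 0.708, 0.706, -0.0]
contact_force: [-0.1, -0.6, -3.0]
gripper_width: 0.668
grasp_force: 54.2
```

>>> jog_arm(
  moves=[0,0,-1,0,0,0,0,0,0,-0.7,0,0,0,0,0,0,0,0,0,0,0,0.31,0.5,0,0,0,0,0,0.62,1,0,0,0,0,0,0.62,1,0,0,0,0,0,0.62,1,0,0,0,0,0,0.62,1,0,0,0,0,0],
)

```text
t: 31.15
eef_pos: [0.4988, -0.2692, 0.2025]
tool_rot: [-0.001, 0.708, 0.706, -0.0]
contact_force: [-0.2, -0.4, -3.6]
gripper_width: 0.664
grasp_force: 54.2
```

>>> jog_arm(
  moves=[0.62,1,0,0,0,0,0,0.62,1,0,0,0,0,0,0.62,1,0,0,0,0,0,0.62,1,0,0,0,0,0,0.62,1,0,0,0,0,0,0.62,1,0,0,0,0,0,0.39,0.55,0,0,0,0,0,0,0,0,0,0,0,0],
)

```text
t: 31.82
eef_pos: [0.6317, -0.1847, 0.2019]
tool_rot: [-0.001, 0.706, 0.708, 0.0]
contact_force: [0.2, 1.8, -3.0]
gripper_width: 0.665
grasp_force: 54.3
```

>>> jog_arm(
  moves=[0,0,0,0,0,0,0,0,0,0,0,0,0,0,0,0,0,0,0,0,0,0,0,0,0,0,0,0,0,0,0,0,0,0,0,0,0,0,0,0,0,0,0,0,0,0,0,0,0,0,0,0,0,0,0,0],
)

```text
t: 32.48
eef_pos: [0.6291, -0.1895, 0.2042]
tool_rot: [0.0, 0.708, 0.706, 0.0]
contact_force: [-0.5, -0.6, -3.3]
gripper_width: 0.665
grasp_force: 54.3
```

```bash
python3 - <<'E'
from h import *
c=cam("wrist","pics/w8.png"); o=get_obs(); e=o["eef_pos"]; print(e.round(4),o["tool_rot"].round(4))
print(rim(c,(.629,-.190)))
p=proj(c,np.array([e[0],e[1],e[2]+.053])); q,n=dark(c,p,14,60); print(p,q,n,plane(c,q,e[2]+.053).round(4))
E
```

```text
[ 0.6292 -0.1895  0.2042] [0.000e+00 7.080e-01 7.062e-01 1.000e-04]
(array([ 0.62896242, -0.18901189]), np.float64(0.05433042513410081), np.int64(112))
[320.8974127  316.82269708] [319.90411616 315.99110491] 819 [ 0.6288 -0.1891  0.2572]
```

>>> jog_arm(
  moves=[0,0,0.6,0,0,0,0,0,0,1,0,0,0,0,0,0,0.9,0,0,0,0,0,0,0.6,0,0,0,0,0,0,0.4,0,0,0,0,0,0,0.25,0,0,0,0,0,0,0.2,0,0,0,0,0,0,0,0,0,0,0],
)

```text
t: 33.2
eef_pos: [0.6292, -0.1895, 0.1247]
tool_rot: [-0.0, 0.708, 0.706, -0.0]
contact_force: [0.1, 0.3, -3.1]
gripper_width: 0.667
grasp_force: 54.4
```

>>> jog_arm(
  moves=[0,0,0,0,0,0,0,0,0,0.08,0,0,0,0,0,0,0.05,0,0,0,0,0,0,0.05,0,0,0,0,0,0,0.03,0,0,0,0,0,0,0,0,0,0,0,0,0,0,0,0,0,0,0,0,0,0,0,0,0],
)

```text
t: 33.87
eef_pos: [0.6294, -0.1896, 0.1215]
tool_rot: [0.0, 0.708, 0.706, 0.0]
contact_force: [-3.2, 1.4, 3.3]
gripper_width: 0.668
grasp_force: 54.7
```

Contact, so I'll release, rise and back away toward the base, away from the row.

>>> jog_arm(
  moves=[0,0,0,0,0,0,0.75,0,0,0,0,0,0,0.85,0,0,0,0,0,0,0.95,0,0,0,0,0,0,1,0,0,-0.4,0,0,0,1,0,0,-0.8,0,0,0,1,0,0,-1,0,0,0,1,0,0,-1,0,0,0,1],
)

```text
t: 34.53
eef_pos: [0.629, -0.1895, 0.1858]
tool_rot: [-0.0, 0.708, 0.706, -0.0]
contact_force: [0.6, -0.5, 0.6]
gripper_width: 0.997
grasp_force: 0.0
```

>>> jog_arm(
  moves=[0,0,-1,0,0,0,1,0,0,-1,0,0,0,1,0,0,-1,0,0,0,1,0,0,-0.5,0,0,0,1,0,-0.7,0,0,0,0,1,0,-1,0,0,0,0,1,0,-1,0,0,0,0,1,0,-1,0,0,0,0,1],
)

```text
t: 35.2
eef_pos: [0.5542, -0.1892, 0.2547]
tool_rot: [-0.0, 0.708, 0.706, -0.0]
contact_force: [-0.4, 0.2, 0.4]
gripper_width: 0.996
grasp_force: 0.0
```

>>> jog_arm(
  moves=[0,-1,0,0,0,0,1,0,-1,0,0,0,0,1,0,-0.5,0,0,0,0,1,0,0,0,0,0,0,1,0,0,0,0,0,0,1,0,0,0,0,0,0,1,0,0,0,0,0,0,1,0,0,0,0,0,0,1],
)

```text
t: 35.87
eef_pos: [0.5061, -0.189, 0.2548]
tool_rot: [0.0, 0.708, 0.706, -0.0]
contact_force: [-0.6, 0.5, 0.4]
gripper_width: 0.998
grasp_force: 0.0
```

```bash
python3 - <<'E'
from h import *
a=cam("scene");b=cam("side"); o=get_obs(); print(o["eef_pos"].round(4))
for n,X,h in [("c1",(.610,.164),.064),("c2",(.6175,.045),.088),("c3",(.6235,-.068),.114),("c4",(.629,-.19),.142)]:
    z=.034+h-.005; X=np.array([*X,z]); pa,_=dark(a,proj(a,X),6); pb,_=dark(b,proj(b,X),6); print(n,tri(a,pa,b,pb).round(4),"z exp",round(z,3))
cv2.imwrite("pics/end.png",np.hstack([cv2.resize(a["color"][110:310,180:460],(448,320)),cv2.resize(b["color"][100:300,260:460],(320,320))]))
E
```

```text
[ 0.5057 -0.1891  0.2547]Traceback (most recent call last):
  File "<stdin>", line 4, in <module>
  File "h.py", line 18, in dark
    k=min(range(1,n),key=lambda i:np.hypot(*(ce[i]-r))-s[i,4]*.1) ; w=w*(l==k); yy,xx=np.mgrid[:2*r+1,:2*r+1]
ValueError: min() iterable argument is empty
```

```bash
python3 - <<'E'
from h import *
a=cam("scene");b=cam("side")
cv2.imwrite("pics/end.png",np.hstack([cv2.resize(a["color"][110:310,180:460],(448,320)),cv2.resize(b["color"][100:300,260:460],(320,320))]))
for n,X,h in [("c1",(.610,.164),.064),("c2",(.6175,.045),.088),("c3",(.6235,-.068),.114),("c4",(.629,-.19),.142)]:
    z=.034+h-.004; X=np.array([*X,z])
    for c in(a,b):
        try: p,m=dark(c,proj(c,X),6,85); print(n,proj(c,X).round(1),p.round(1),m,plane(c,p,z).round(4))
        except ValueError: print(n,"hidden",proj(c,X))
E
```

```text
c1 [332.1 243.3] [332.3 243.3] 2 [0.6098 0.1647 0.094 ]
c1 [359.6 150.6] [357.7 146.8] 74 [0.6114 0.1874 0.094 ]
c2 [292.8 217.4] [292.2 217.3] 19 [0.6183 0.0436 0.118 ]
c2 [375.9 163.9] [376.3 164.5] 14 [0.6177 0.0418 0.118 ]
c3 [257.7 193. ] [257.6 193. ] 17 [ 0.6237 -0.0684  0.144 ]
c3 [394.5 178.1] [394.7 178.7] 20 [ 0.6231 -0.0705  0.144 ]
c4 [222.1 167.9] [222.  167.9] 18 [ 0.6291 -0.1904  0.172 ]
c4 [419.1 197.5] [419.2 198. ] 25 [ 0.6285 -0.1917  0.172 ]
```

View pics/end.png

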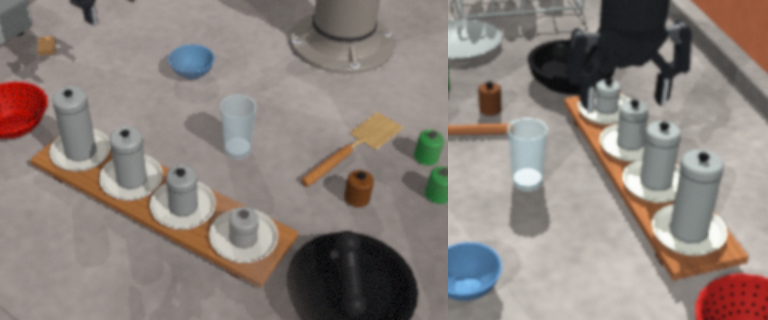

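All four canisters stand centred, within about 3 mm, and rise in height away from the cobek. The tumbler is upright and the arm is clear, so I'm handing in.

```bash
python3 -c "
from station import *
print(hand_in())"
```

```text
the job is handed in; nothing more can be done
None
```

I put all four canisters upright in the middle of their saucers (within about 3 mm by camera), shortest next to the cobek and rising in height away from it, with the tumbler still standing; I handed the job in at about 36 s of robot time, but the hand-in returned no verdict.

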